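# Seat a sandal sole blank and snap the heel clamp over it

## Robot

A 6-joint arm with a two-finger parallel gripper is mounted at the origin on the work surface. World frame = base frame: x ahead of the robot, y to its left, z up, the work surface at z = 0. Lengths are in m, angles in rad, forces in N, time in s.
With the tool pointing down it reaches from about 0.25 to 0.725 m from the base axis. Payload 9.7 kg.
Tool frame: the origin (TCP) lies at the very end of the fingers, on their centre line; the grasp point (between the pads) lies 19 mm behind it; x points along the fingers, z is the direction in which the jaws open and shut, and the axes are right-handed (so a half turn about x gives the same grasp; the last joint's range is limited). The gripper opens to 85 mm and grips with 20 to 120 N. Pads are 22 mm wide; open, the fingers measure 114 mm over their backs; the gripper's body (76 mm by 85 mm) begins 54 mm behind the grasp point. The pads swing forward as they close: fully open they stand 13 mm farther back than shut.
Start: joints at [-1.25, 0.087, 0.176, 1.66, 0, 1.571], TCP at [0.173, -0.522, 0.193] pointing down, gripper open.
Joint ranges: [-3.13, 3.13], [-0.85, 1.81], [-1.15, 1.24], [-2.2, 2.28], [-1.44, 1.52], [-3.14, 3.14]. Speed limits (rad/s): [2.22, 2.22, 2.57, 3.14, 3.14, 3.14].

## Interface

Orientations are given as a unit quaternion [x, y, z, w].
In Python, from plant import manip, vision, workorder gives the robot as it stands.
- The arm moves only by the tool drive_tool, never from a script. Its argument "moves" is a list that holds one entry, the list of rows, each a list of 7 numbers: the finger opening in mm, from 0 to 85.4, then the shift along the world's x, y, z in mm, then the turn, a rotation vector about the world's x, y, z in degrees. A call has 1 to 20 rows; each row is the pose to reach, as a shift and turn from the pose measured when the call began; what a row does not reach only later rows make up. A row lasts 1/12 s, in which the tool goes at most 41.7 mm and 7.16 degrees, less where a joint would pass 70% of its speed; a pose out of reach is approached as far as the arm can. A call with a gripper value outside its range is refused whole. The fingers move at their own pace and stop on an object; "newtons" is the grip in N (left out, the last holds). Time passes only in rows, so rows that repeat a pose let the fingers close. It gives the time, the measured TCP pose, the force and the opening at its end, in the units of the state.
- manip.observe(): the state, without advancing time (a new reading comes with each control period).
- vision.read_camera(name): name is "side" or "top" or "wrist"; returns (picture, depth): 420x560x3 uint8, red, green, blue; 420x560 float32, m along the optical axis (not along the pixel's ray), 0 where there is no reading.
- vision.camera_info(name): a dict with "K" (3x3 intrinsics, pixels), "rvec" (rotation vector, rad) and "tvec" (3), from world to camera coordinates, as OpenCV has them. Camera axes: x right, y down, z forward; pixel columns grow to the right and rows downward; lengths in m; the calibration is good to about 2 mm. A picture is of the moment at which its call begins: read the wrist's pose just before it. camera_info takes no time and is no camera call; for the wrist camera it gives the pose at the moment of the call.
- workorder.close_job(): hands the job in, once; it reports no verdict.
The state is a dict: "clock": time; "joint_positions": joint angles; "qvel": joint speeds; "tau": joint torques, N m; "tool_pos": TCP position; "ee_rot": TCP orientation; "force": force on the tool from outside, world axes, zero at the start; "torque": the same for the moment, N m; "grip_width": opening from 0.0 (shut) to 1.0 (fully open).
Only numpy, scipy, OpenCV 4.12 (cv2) and the standard library are available. Lean on these libraries where they do the work, as an engineer would, in place of code of your own. Each camera call takes 0.05 s, during which the arm holds its last target.

## Task

Slide the light wooden sole blank along the jig's channel against the heel stop and press it firmly home with a push of about 12 newtons (never more than 25). Then tip the red-tipped spring flap over from behind, with less than 20 newtons, only until it snaps, and let its own spring throw it onto the heel so the blank stays clamped fully home; never ride on the flap or press it down. Leave everything else on the bench where it is.

Things in the scene. Friction and masses are not known exactly. Their poses are not given: they have to be found in the camera images.
- bed: plywood jig bed fixed to the bench, 360 (x) x 200 (y) x 20 (z) mm, origin at the centre of its underside. Its +x is the push direction, towards the grey clamp head. Two aluminium rails 10 mm high, 6 thick stand on it at y = +-45.5 mm, x = -170 to +70 mm: an 85 mm wide channel for the blank.
- set_mark (a point): point on the bed top (bed x = 95 mm, y = 0): mid-setting of the solid steel heel-stop faces of the clamp head. The head (100 mm wide, 44 deep, 47 high, square to the bed, on its centre line) is bolted down anywhere within 15 mm of this along bed x, different each time and NOT measured: find the stop by feel or by eye.
- hinge_mark (a point): point fixed to the bed (bed x = 106, y = 0, 60 mm above the bench): where the flap's hinge axis (parallel to bed y) lies at the head's mid-setting. The real hinge moves with the head, up to 15 mm either way along bed x: always 11 mm beyond the stop faces.
- blank: light wooden sole blank, 200 (x) x 80 (y) x 22 (z) mm, 0.2 to 0.4 kg, corner radius 15 mm, ends flat over their middle 50 mm, three dark dots on top. Origin at the centre of its underside. Lies on the bed between the rails (2.5 mm play each side), heel (+x end) towards the head: push at the toe (-x end). Slides with 1 to 3 N of friction and stays where it is left.
- feeler (a joint): small brass sprung feeler in the middle of the heel stop, in m: 0 = out, standing 6 mm proud of the solid steel stop faces; 0.006 = pushed flush by a blank fully home against the solid stop. It yields to about 0.6 N, too light to push the blank back.
- flap (a joint): steel flap with red tip, 50 mm wide, 7 thick, 78 long from the hinge, flat back (+x). In rad: 0 = open stop, leaning 0.45 past upright away from the blank (to bed +x); 0.45 = upright. Spring: 0.3 N m towards the open stop at 0 (5 to 6 N at 55 mm starts it), fading to none at the snap point 1.0, then the flap springs over until its rubber foot clamps the heel at about 1.97.
- tin: closed round brass tin with a white lid standing on the bed's side ledge, diameter 36, height 30 mm; origin at the centre of its underside
- ferrule: short copper ring standing on the other side ledge of the bed, outer diameter 32, height 18 mm; origin underside centre
- spare: second sole blank of darker brown wood, same 200 x 80 x 22 mm shape, lying on the bench far from the robot; not to be used
- mallet: small hammer lying on the bench to the left
- brush: hand brush lying on the bench to the right
- spool: turned wooden spool, diameter 48, height 55 mm, standing on the bench
- cup: blue ceramic cup, diameter 72, height 80 mm, standing on the bench

How it is judged:
By the outcome, as a careful person would: the job done as asked, in the order asked, and still so for the second after the job is handed in, with the robot touching nothing.
It also fails if it takes over 61 s, if anything falls off the work surface, if the arm or the gripper's body presses on something with over 40 N, if the wrist force passes 120 N, or if a joint passes its speed limit or range.

## Working session

There is one attempt and no reset: what is moved stays moved. The work goes in short steps, Python scripts to look and compute and a tool call to move; the robot and the scene stay as the last step left them, time stands still between calls to the robot, and variables do not carry over. Pictures are saved under pics/ and viewed, and the job is handed in when it is done.

Besides the shell and the picture viewer there is one more tool, called after "Emit:" by a JSON object that holds its "api" and its "payload", one argument or row to a line. drive_tool: Moves the arm, as the interface text tells. Its arguments: {"type":"object","properties":{"moves":{"type":"array"},"newtons":{"type":"number"}},"required":["moves"]}

```bash
ls; mkdir -p pics; cat > h.py <<'E'
import numpy as np, cv2
from plant import manip, vision, workorder
def cam(n):
    i=vision.camera_info(n); K=np.array(i["K"],float); R=cv2.Rodrigues(np.array(i["rvec"],float))[0]; t=np.array(i["tvec"],float).ravel(); return K,R,t
def ray(c,uv,z):
    K,R,t=c; o=-R.T@t; d=R.T@np.linalg.inv(K)@np.array([uv[0],uv[1],1.0]); return o+d*(z-o[2])/d[2]
def proj(c,P):
    K,R,t=c; p=K@(R@np.asarray(P,float)+t); return p[:2]/p[2]
def cloud(c,D):
    K,R,t=c; v,u=np.mgrid[0:D.shape[0],0:D.shape[1]]
    P=np.stack([(u-K[0,2])/K[0,0]*D,(v-K[1,2])/K[1,1]*D,D],-1)
    return (P-t)@R
def save(n,im): cv2.imwrite("pics/"+n+".png",im[:,:,::-1])
E
python3 - <<'E'
from h import *
print(manip.observe())
for n in("side","top"):
    p,d=vision.read_camera(n); save(n+"0",p); np.savez(n+"0.npz",p=p,d=d); c=cam(n); print(n,c[0].tolist(),(-c[1].T@c[2]).tolist(), c[1].tolist())
E
```

```text
pics
{'clock': 0.0, 'joint_positions': array([-1.24999895e+00,  8.74743558e-02,  1.75137728e-01,  1.65977265e+00,
        2.24537635e-05,  1.57079784e+00]), 'qvel': array([8.56010883e-04, 3.77461124e-04, 1.44768067e-04, 8.45904763e-05,
       4.64090134e-04, 8.84040595e-04]), 'tau': array([-8.11063128e-04, -5.20388067e+01,  4.64808333e+01,  1.62341277e-02,
       -4.12153281e-05,  1.10682143e-05]), 'tool_pos': array([ 0.173351  , -0.52168704,  0.19227708]), 'ee_rot': array([ 0.41400433,  0.5738091 , -0.41344826,  0.5730655 ]), 'force': array([ 1.01212233, -0.23744214, -0.70160739]), 'torque': array([-0.03127663, -0.02147875, -0.06348084]), 'grip_width': 1.0032702368341777}
side [[395.8218146086878, 0.0, 283.642924947638], [0.0, 395.8218146086878, 206.08435461692045], [0.0, 0.0, 1.0]] [0.29976912694371055, -0.7151153699976799, 0.6674292053750455] [[0.9045867161863694, -0.42614896212761877, -0.010951482854574951], [-0.2654689469712578, -0.5430384990040358, -0.7966400861075316], [0.3335402690727646, 0.7235373180956164, -0.6043547288057491]]
top [[433.1366033302937, 0.0, 278.825916598203], [0.0, 433.1366033302937, 214.61524356762382], [0.0, 0.0, 1.0]] [0.5156332418869418, 0.003606646599294377, 1.3007360756853854] [[-0.010605350314862094, -0.9999414418966893, -0.002153908602721008], [-0.9956258043132841, 0.010759492371447132, -0.09280889563740638], [0.09282663588768728, 0.0011602161344312148, -0.9956816105403856]]
```

View pics/side0.png

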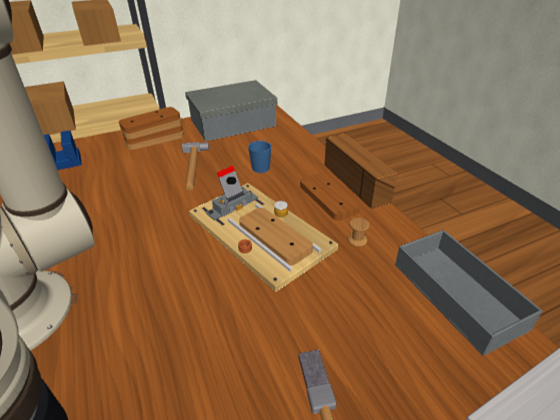

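View pics/top0.png

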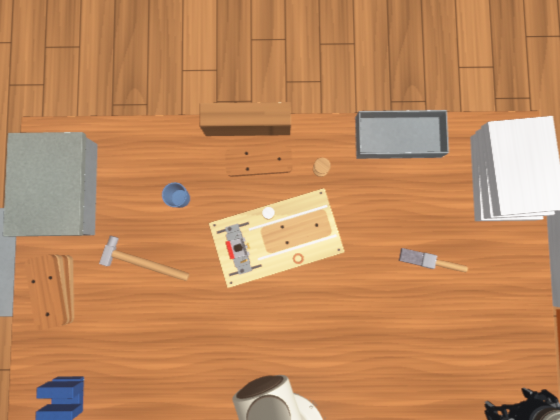

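```bash
python3 - <<'E'
from h import *
p=np.load("top0.npz")["p"]; 
cv2.imwrite("pics/top0z.png",cv2.resize(p[180:300,200:355],None,fx=5,fy=5,interpolation=cv2.INTER_CUBIC)[:,:,::-1])
p2=np.load("side0.npz")["p"]; 
cv2.imwrite("pics/side0z.png",cv2.resize(p2[160:290,185:345],None,fx=5,fy=4.6,interpolation=cv2.INTER_CUBIC)[:,:,::-1])
c=cam("top")
hsv=cv2.cvtColor(p,cv2.COLOR_RGB2HSV)
m=((hsv[...,0]>14)&(hsv[...,0]<32)&(hsv[...,2]>170)&(hsv[...,1]<160)).astype(np.uint8)
m[:180]=0;m[300:]=0;m[:,:200]=0;m[:,355:]=0
m=cv2.morphologyEx(m,cv2.MORPH_CLOSE,np.ones((3,3)))
cn=max(cv2.findContours(m,cv2.RETR_EXTERNAL,cv2.CHAIN_APPROX_NONE)[0],key=cv2.contourArea)
W=np.array([ray(c,q[0],0.02)[:2] for q in cv2.convexHull(cn)],np.float32)
r=cv2.minAreaRect((W*1000).astype(np.float32)); print(r, cv2.boxPoints(r))
print([proj(c,[*(b/1000),.02]) for b in cv2.boxPoints(r)])
# blank
for (u,v) in [(282,227),(317,225),(287,242)]: print(hsv[v,u],p[v,u])
print(p[230,300],hsv[230,300],hsv[270,245])
E
```

```text
((567.9876708984375, 13.56170654296875), (202.65452575683594, 363.2867736816406), 16.419387817382812) [[ 419.44827  159.15561]
 [ 522.1371  -189.31573]
 [ 716.5271  -132.0322 ]
 [ 613.83826  216.43915]]
[array([226.92260688, 288.59177596]), array([345.24391692, 252.072872  ]), array([324.44615707, 186.95668931]), array([207.64526425, 222.49801995])]
[ 14 102 100] [100  79  60]
[ 14 111 106] [106  82  60]
[ 13 101  96] [96 75 58]
[232 186 130] [ 16 112 232] [ 23   6 173]
```

```bash
python3 - <<'E'
from h import *
for n in ("top","side"):
    z=np.load(n+"0.npz"); d=z["d"]; P=cloud(cam(n),d)
    for uv in ([(277,220),(300,230),(232,250),(220,240)] if n=="top" else [(280,235),(230,172),(240,205)]): print(n,uv,P[uv[1],uv[0]])
E
```

```text
top (277, 220) [0.61804472 0.01061608 0.03248237]
top (300, 230) [ 0.58735759 -0.05602101  0.0423345 ]
top (232, 250) [0.53054099 0.13354708 0.1174043 ]
top (220, 240) [0.56155322 0.17952657 0.02115779]
side (280, 235) [ 0.58982864 -0.06277548  0.0391223 ]
side (230, 172) [0.54051013 0.13749119 0.11731431]
side (240, 205) [0.54536327 0.09332122 0.03810982]
```

View zooms.

View pics/top0z.png

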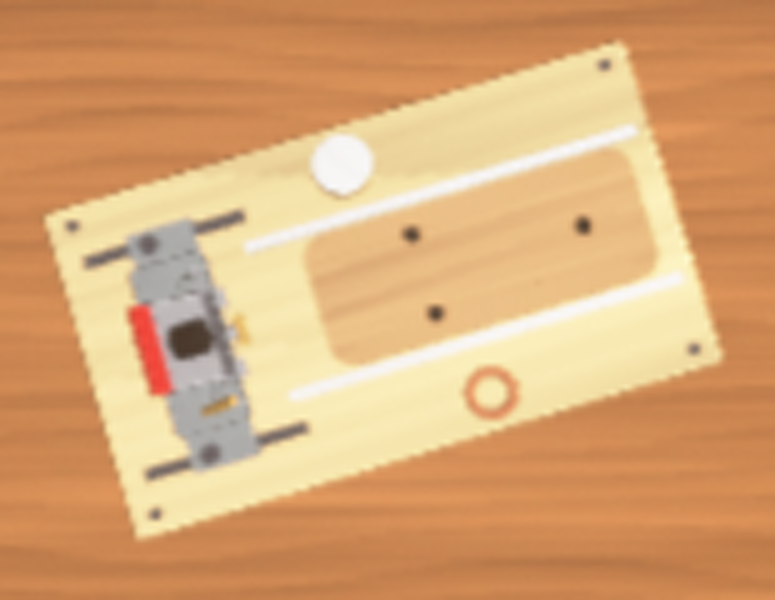

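View pics/side0z.png

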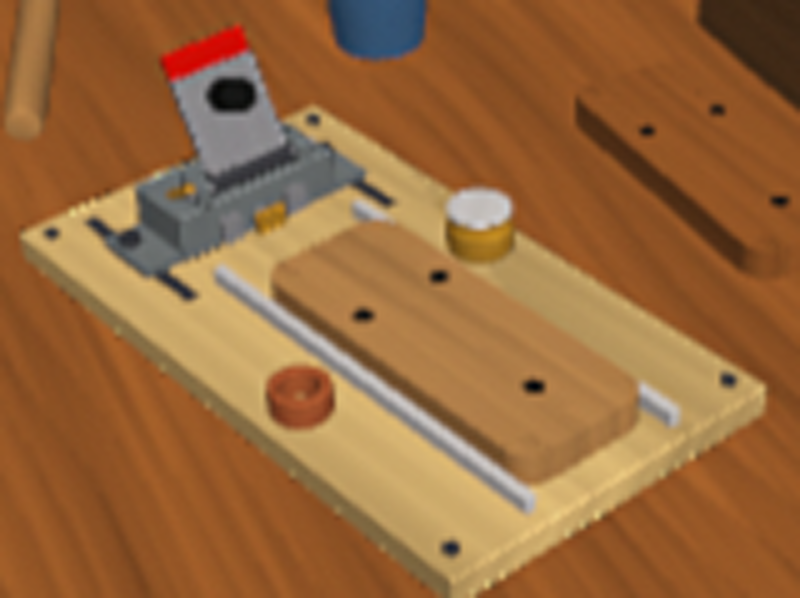

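```bash
cat >> h.py <<'E'
TH=np.deg2rad(90+16.42); O=np.array([0.568,0.0136])
ex=np.array([np.cos(TH),np.sin(TH)]); ey=np.array([-ex[1],ex[0]])
def tobed(P): 
    P=np.asarray(P); d=P[...,:2]-O; return np.stack([d@ex,d@ey,P[...,2]],-1)
def fromb(x,y,z): return np.array([*(O+x*ex+y*ey),z])
E
python3 - <<'E'
from h import *
c=cam("top"); s=cam("side")
zt=lambda x,y:(200+x/5-.4,180+y/5-.4); zs=lambda x,y:(185+x/5-.4,160+y/4.6-.4)
f=lambda n,cc,uv,z: print(n,np.round(1000*tobed(ray(cc,uv,z)),1))
f("holes",c,zt(72,226),.02);f("",c,zt(604,64),.02);f("",c,zt(694,349),.02);f("",c,zt(155,514),.02)
f("holes side",s,zs(52,233),.02);f("",s,zs(314,119),.02);f("",s,zs(728,380),.02);f("",s,zs(450,548),.02)
for q in [(412,234),(583,225),(435,313)]: f("dot",c,zt(*q),.042)
for q in [(439,276),(534,386),(363,315)]: f("dot side",s,zs(*q),.042)
f("rails t",c,zt(635,129),.03);f("",c,zt(680,279),.03);f("",c,zt(250,247),.03);f("",c,zt(292,396),.03)
f("heel",c,zt(320,303),.042);f("toe",c,zt(641,213),.042)
f("tin",c,zt(342,163),.05);f("ferr",c,zt(492,391),.038)
f("bolts",c,zt(148,243),.03);f("",c,zt(209,454),.03)
for n in("top","side"):
    d=np.load(n+"0.npz")["d"]; P=1000*tobed(cloud(cam(n),d))
    m=(abs(P[...,1])<60)&(P[...,0]>60)&(P[...,0]<180)&(P[...,2]>25)
    Q=P[m]; 
    for lo,hi in((25,40),(40,55),(55,64),(64,72),(72,80),(80,100),(100,112),(112,125),(125,140)):
        k=Q[(Q[:,2]>lo)&(Q[:,2]<hi)]
        if len(k): print(n,lo,hi,len(k),k.min(0).round(0),k.max(0).round(0), np.median(k,0).round(0))
E
```

```text
holes [165.5 -89.2  20. ]
 [-165.2  -89.2   20. ]
 [-164.8   88.    20. ]
 [166.3  87.3  20. ]
holes side [166.  89.  20.]
 [164.8 -86.7  20. ]
 [-164.2  -85.6   20. ]
 [-163.2   90.1   20. ]
dot [-25.3 -24.3  42. ]
dot [-1.221e+02 -1.000e-01  4.200e+01]
dot [-24.6  23.5  42. ]
dot side [-25.3 -21.5  42. ]
dot side [-122.2    2.9   42. ]
dot side [-25.3  27.1  42. ]
rails t [-169.7  -45.8   30. ]
 [-168.1   46.3   30. ]
 [ 67.7 -45.6  30. ]
 [69.2 45.  30. ]
heel [37.6 -1.6 42. ]
toe [-156.5    3.1   42. ]
tin [  1.6 -75.1  50. ]
ferr [-43.   76.3  38. ]
bolts [124.3 -65.4  30. ]
 [125.1  63.1  30. ]
top 25 40 153 [ 60. -60.  25.] [174.  60.  40.] [98.  4. 28.]
top 40 55 186 [ 89. -51.  41.] [139.  49.  55.] [119.  17.  52.]
top 55 64 64 [ 95. -50.  55.] [138.  44.  64.] [112.  13.  58.]
top 64 72 78 [ 96. -39.  64.] [111.  39.  72.] [101.   5.  67.]
top 72 80 15 [102. -24.  72.] [107.  23.  80.] [105.  10.  75.]
top 80 100 46 [107. -26.  80.] [120.  24. 100.] [112.   9.  91.]
top 100 112 64 [100. -25. 101.] [125.  23. 112.] [119.   0. 109.]
top 112 125 76 [103. -26. 112.] [130.  24. 125.] [124.  -1. 116.]
top 125 140 64 [127. -25. 125.] [138.  23. 134.] [133.  -2. 129.]
side 25 40 228 [ 61. -60.  25.] [137.  57.  40.] [94. 11. 33.]
side 40 55 255 [ 92. -48.  40.] [139.  54.  55.] [98. 26. 49.]
side 55 64 106 [ 92. -36.  55.] [110.  44.  64.] [97.  8. 60.]
side 64 72 77 [ 95. -31.  64.] [108.  41.  72.] [102.   7.  67.]
side 72 80 61 [103. -22.  72.] [114.  27.  80.] [106.   3.  76.]
side 80 100 118 [ 99. -22.  80.] [121.  29. 100.] [112.  10.  89.]
side 100 112 112 [ 99. -22. 100.] [126.  28. 112.] [119.   7. 107.]
side 112 125 111 [105. -22. 112.] [133.  28. 125.] [126.   4. 118.]
side 125 140 38 [126. -22. 125.] [137.  27. 130.] [131.   2. 127.]
```

```bash
python3 - <<'E'
from h import *
from scipy.spatial.transform import Rotation as R
s=manip.observe(); r=R.from_quat(s["ee_rot"]); M=r.as_matrix(); print(M.round(3)); print("toolz az",np.degrees(np.arctan2(M[1,2],M[0,2])))
print("ey az",np.degrees(np.arctan2(ey[1],ey[0])))
# desired: x down, z along +-ey
for sg in(1,-1):
    z=np.array([*(sg*ey),0]);x=np.array([0,0,-1.]);y=np.cross(z,x); D=R.from_matrix(np.c_[x,y,z]); print(sg,np.degrees((D*r.inv()).as_rotvec()))
for b in [(-.185,0,.12),(-.175,0,.028)]: print((1000*(fromb(*b)-s["tool_pos"])).round(1), fromb(*b))
E
```

```text
[[-0.     0.949  0.315]
 [ 0.001  0.315 -0.949]
 [-1.     0.    -0.001]]
toolz az -71.62329685217443
ey az -163.58
1 [-6.80640573e-02  3.66769586e-02 -9.19566904e+01]
-1 [-3.63362962e-02 -6.74318657e-02  8.80432857e+01]
[447.  357.9 -72.3] [ 0.62029512 -0.16385484  0.12      ]
[ 444.1  367.4 -164.3] [ 0.61746835 -0.15426269  0.028     ]
```

Emit:
{"api": "drive_tool", "payload": {
  "moves": [
    [[0,447,358,-72,0,0,88],[0,447,358,-72,0,0,88],[0,447,358,-72,0,0,88],[0,447,358,-72,0,0,88],[0,447,358,-72,0,0,88],[0,447,358,-72,0,0,88],[0,447,358,-72,0,0,88],[0,447,358,-72,0,0,88],[0,447,358,-72,0,0,88],[0,447,358,-72,0,0,88],[0,447,358,-72,0,0,88],[0,447,358,-72,0,0,88],[0,447,358,-72,0,0,88],[0,447,358,-72,0,0,88],[0,447,358,-72,0,0,88],[0,447,358,-72,0,0,88],[0,447,358,-72,0,0,88],[0,447,358,-72,0,0,88],[0,447,358,-72,0,0,88]]
  ],
  "newtons": 60
}}

```text
clock: 1.68
tool_pos: [0.6197, -0.1648, 0.121]
ee_rot: [-0.1, 0.7, 0.1, 0.7]
force: [-1.0, -1.2, 0.3]
grip_width: 0.002
```

```bash
python3 - <<'E'
from h import *
from scipy.spatial.transform import Rotation as R
s=manip.observe(); M=R.from_quat(s["ee_rot"]).as_matrix(); print(M.round(3), s["joint_positions"].round(2),s["force"], (tobed(s["tool_pos"])*1000).round(1))
p,d=vision.read_camera("side"); save("side1",cv2.resize(p[80:330,170:450],None,fx=2.8,fy=2.4))
p,d=vision.read_camera("wrist"); save("wrist1",p)
E
```

```text
[[-0.001 -0.28   0.96 ]
 [-0.001  0.96   0.28 ]
 [-1.    -0.    -0.001]] [-0.26  0.29  0.28  1.55 -0.    1.03] [-1.02567348 -1.15269897  0.2958913 ] [-185.7    0.8  121. ]
```

View pics/side1.png

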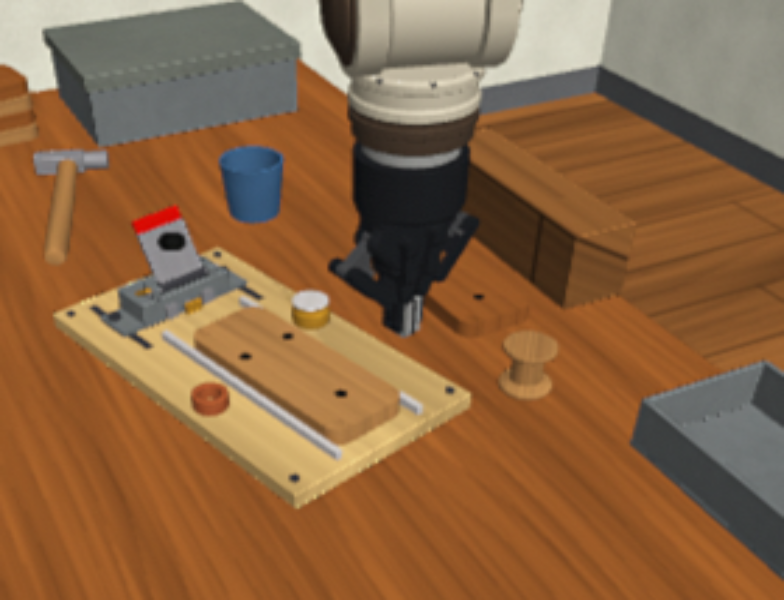

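View pics/wrist1.png

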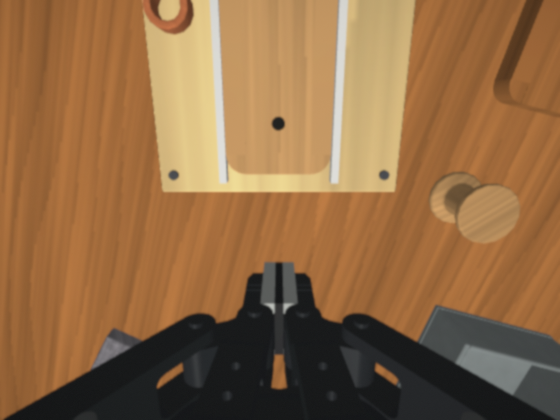

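```bash
python3 - <<'E'
from h import *
w=cam("wrist")
for uv,z in [((280,175),.042),((278,123),.042),((173,175),.02),((383,175),.02)]: print(1000*tobed(ray(w,uv,z)))
s=manip.observe(); print((ex*1000).round(1), [(1000*(fromb(x,-.000,.028)-s["tool_pos"])).round(1) for x in(-.185,-.172,-.130)])
E
```

```text
[-158.62622011   -0.97338979   42.        ]
[-119.50515476    0.45771188   42.        ]
[-162.69129918   89.20748283   20.        ]
[-163.17881967  -87.9782876    20.        ]
[-282.7  959.2] [array([  0.4,   0.8, -93. ]), array([ -3.2,  13.2, -93. ]), array([-15.1,  53.5, -93. ])]
```

Emit:
{"api": "drive_tool", "payload": {
  "moves": [
    [[0,0,0,-40,0,0,0],[0,0,0,-75,0,0,0],[0,0,0,-92,0,0,0],[0,0,0,-92,0,0,0],[0,0,0,-92,0,0,0]]
  ]
}}

```text
clock: 2.2
tool_pos: [0.6191, -0.165, 0.029]
ee_rot: [-0.1, 0.701, 0.1, 0.699]
force: [0.2, -1.0, 0.4]
grip_width: -0.0
```

Emit:
{"api": "drive_tool", "payload": {
  "moves": [
    [[0,-1.4,4.8,0,0,0,0],[0,-2.8,9.6,0,0,0,0],[0,-4.2,14.4,0,0,0,0],[0,-5.7,19.2,0,0,0,0],[0,-7.1,24.0,0,0,0,0],[0,-8.5,28.8,0,0,0,0],[0,-9.9,33.6,0,0,0,0],[0,-11.3,38.4,0,0,0,0],[0,-12.7,43.2,0,0,0,0],[0,-14.1,48.0,0,0,0,0],[0,-15.5,52.8,0,0,0,0],[0,-15.5,52.8,0,0,0,0]]
  ]
}}

```text
clock: 3.2
tool_pos: [0.6034, -0.1113, 0.029]
ee_rot: [-0.1, 0.701, 0.1, 0.699]
force: [0.5, 0.0, -0.7]
grip_width: -0.001
```

```bash
cat > st.py <<'E'
from h import *
s=manip.observe(); f=s["force"]; print(round(s["clock"],2),(tobed(s["tool_pos"])*1000).round(1),"Fbed",np.round([f[:2]@ex,f[:2]@ey,f[2]],2))
E
python3 - <<'E'
from st import *
import time
p,d=vision.read_camera("top"); save("top2",cv2.resize(p[180:300,200:355],None,fx=5,fy=5,interpolation=cv2.INTER_CUBIC))
p,d=vision.read_camera("side"); save("side2",cv2.resize(p[130:290,185:345],None,fx=4.6,fy=3.7,interpolation=cv2.INTER_CUBIC))
E
```

```text
3.2 [-129.8    1.3   29. ] Fbed [-0.11 -0.53 -0.71]
```

View pics/side2.png

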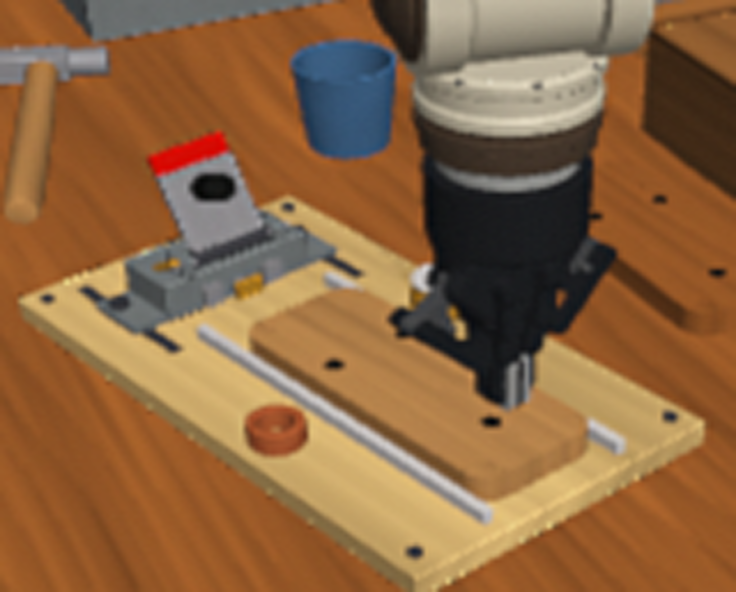

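View pics/top2.png

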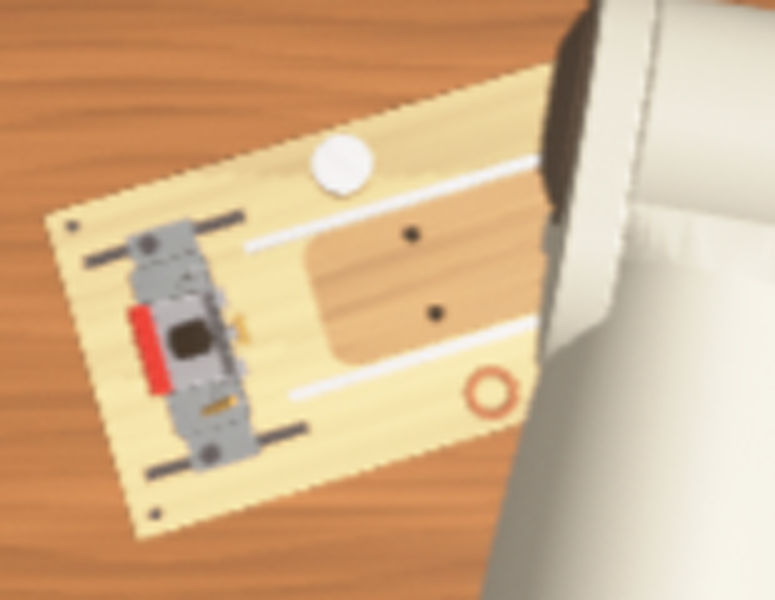

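```bash
python3 - <<'E'
from st import *
c=cam("side")
print(s["tool_pos"],proj(c,s["tool_pos"]), "seen 297,239.5"); print(proj(c,[.6197,-.1648,.121]),"seen 314.6,219.6")
p,d=vision.read_camera("side"); save("side3",p)
P=cloud(c,d)
for z in [(297,230),(297,236),(296,238),(299,238)]: print(P[z[1],z[0]],tobed(P[z[1],z[0]]),p[z[1],z[0]])
w=cam("wrist"); p,d=vision.read_camera("wrist"); save("wrist3",p)
E
```

```text
3.3 [-130.6    1.3   29. ] Fbed [-0.28 -0.5   0.11]
[ 0.60362132 -0.11202099  0.0290285 ] [294.29101262 249.1192843 ] seen 297,239.5
[312.49492818 230.50955752] seen 314.6,219.6
[ 0.60351602 -0.12482013  0.09763436] [-0.14281425  0.00506058  0.09763436] [113 112 110]
[ 0.60369773 -0.12483036  0.07995514] [-0.14287543  0.00488918  0.07995514] [87 87 85]
[ 0.59975004 -0.12775908  0.07788438] [-0.14456879  0.00950374  0.07788438] [132 134 133]
[ 0.60897617 -0.1245246   0.07167705] [-0.14407423 -0.00026042  0.07167705] [152 128 110]
```

View pics/wrist3.png

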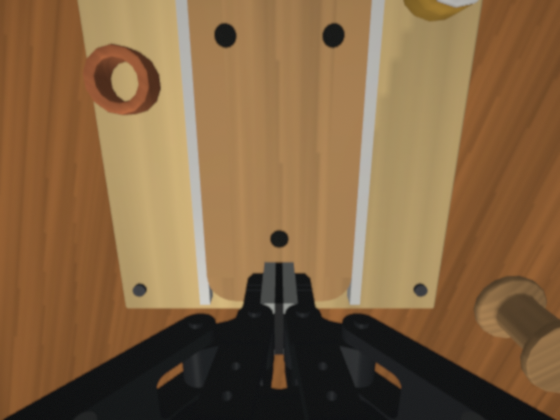

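```bash
python3 - <<'E'
from st import *
c=cam("side")
for b in [(-.141,.0013,.029),(-.141,.0013,.05),(-.141,.0013,.07)]: print(b,proj(c,fromb(*b)))
p,d=vision.read_camera("side"); P=tobed(cloud(c,d))*1000
for v in range(222,256,2): print(v,[f"{P[v,u].round(0).astype(int).tolist()}{p[v,u].tolist()}" for u in(292,295,298)])
cv2.imwrite("pics/side4.png",cv2.resize(p[200:270,255:335],None,fx=8,fy=8,interpolation=cv2.INTER_NEAREST)[:,:,::-1])
print(s["joint_positions"])
E
```

```text
3.4 [-130.8    1.4   29. ] Fbed [-0.65  0.39  0.12]
(-0.141, 0.0013, 0.029) [297.36813401 251.42065956]
(-0.141, 0.0013, 0.05) [297.46006358 244.73663678]
(-0.141, 0.0013, 0.07) [297.55004617 238.19417474]
222 ['[-142, 19, 128][20, 20, 23]', '[-149, 17, 131][24, 25, 27]', '[-141, 1, 117][22, 22, 25]']
224 ['[-139, 17, 119][20, 22, 24]', '[-146, 15, 122][26, 29, 31]', '[-142, 2, 113][22, 24, 25]']
226 ['[-139, 17, 114][22, 23, 25]', '[-144, 12, 114][26, 28, 30]', '[-139, -1, 103][96, 96, 94]']
228 ['[-139, 17, 108][23, 23, 26]', '[-147, 15, 112][27, 28, 30]', '[-144, 3, 103][61, 61, 60]']
230 ['[-139, 16, 101][22, 21, 24]', '[-141, 9, 99][97, 96, 93]', '[-143, 2, 96][63, 63, 62]']
232 ['[-139, 17, 96][21, 23, 24]', '[-141, 10, 93][98, 97, 96]', '[-144, 3, 92][62, 60, 61]']
234 ['[-138, 16, 89][23, 23, 26]', '[-141, 9, 87][97, 97, 95]', '[-623, 463, 667][61, 61, 61]']
236 ['[-139, 16, 84][18, 21, 25]', '[-143, 11, 84][97, 96, 95]', '[-142, 1, 78][58, 59, 61]']
238 ['[-141, 18, 80][50, 38, 29]', '[-141, 9, 75][93, 95, 95]', '[-143, 2, 72][65, 61, 57]']
240 ['[-113, -7, 41][187, 132, 76]
[... 165 characters left out ...]
1]']
244 ['[-124, 3, 42][16, 16, 15]', '[-129, -2, 42][184, 131, 76]', '[-134, -7, 42][180, 128, 74]']
246 ['[-126, 5, 38][180, 128, 73]', '[-133, 2, 41][178, 128, 73]', '[-138, -3, 41][181, 130, 75]']
248 ['[-133, 11, 40][176, 125, 73]', '[-136, 5, 39][176, 127, 73]', '[-142, 1, 40][179, 128, 73]']
250 ['[-138, 15, 40][179, 128, 73]', '[-142, 10, 40][174, 125, 72]', '[-146, 4, 39][175, 125, 72]']
252 ['[-141, 19, 39][182, 131, 76]', '[-147, 15, 40][179, 128, 75]', '[-151, 9, 39][172, 123, 70]']
254 ['[-146, 23, 39][178, 126, 73]', '[-152, 20, 41][181, 130, 75]', '[-158, 15, 42][176, 126, 73]']
[-1.83585831e-01  2.39234602e-01  3.17695569e-02  1.36469196e+00
 -6.37242372e-04  1.10359506e+00]
```

View pics/side4.png

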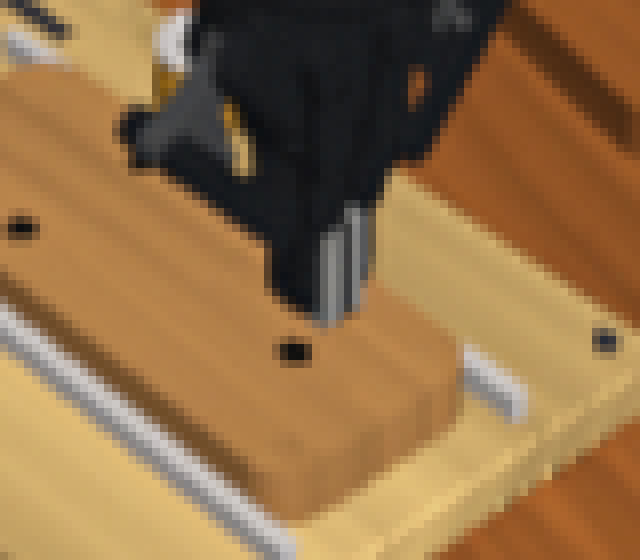

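```bash
python3 - <<'E'
from st import *
w=cam("wrist"); p,d=vision.read_camera("wrist"); P=tobed(cloud(w,d))*1000
print("wrist cam",(-w[1].T@w[2]))
for uv in [(270,266),(290,266),(270,280),(290,275),(280,240),(278,264),(225,35),(240,150),(135,150),(280,300)]: print(uv,P[uv[1],uv[0]].round(1),p[uv[1],uv[0]])
E
```

```text
3.45 [-130.9    1.4   29. ] Fbed [ 0.02 -0.09  0.14]
wrist cam [ 0.5823798  -0.03729621  0.21079879]
(270, 266) [-119.3    4.7   76.7] [75 77 75]
(290, 266) [-119.6   -4.1   76. ] [75 77 75]
(270, 280) [-119.8    4.4   88.3] [75 77 75]
(290, 275) [-119.3   -3.8   85. ] [75 77 75]
(280, 240) [-120.2    0.2   44.1] [25 26 24]
(278, 264) [-119.6    1.2   74. ] [23 21 20]
(225, 35) [-22.6  24.4  43.1] [23 24 23]
(240, 150) [-73.3  19.7  42.7] [176 135  88]
(135, 150) [-75.8  80.7  20.1] [193 166 113]
(280, 300) [-119.9    0.4  102.9] [16 17 18]
```

Emit:
{"api": "drive_tool", "payload": {
  "moves": [
    [[0,5,-18,0,0,0,0],[0,15,-50,0,0,0,0],[0,15.5,-53,0,0,0,0],[0,15.5,-53,0,0,0,0],[0,15.5,-53,-15,0,0,0],[0,15.5,-53,-28,0,0,0],[0,15.5,-53,-32,0,0,0],[0,15.5,-53,-32,0,0,0]]
  ]
}}

```text
clock: 4.17
tool_pos: [0.6179, -0.1645, -0.005]
ee_rot: [-0.1, 0.702, 0.1, 0.698]
force: [-0.5, -0.2, -0.5]
grip_width: 0.001
```

```bash
python3 - <<'E'
from st import *
c=cam("side"); p,d=vision.read_camera("side"); P=tobed(cloud(c,d))*1000
u0,v0=proj(c,s["tool_pos"]+[0,0,.04]); print(u0,v0)
u0,v0=int(u0),int(v0)
cv2.imwrite("pics/side5.png",cv2.resize(p[v0-35:v0+35,u0-40:u0+40],None,fx=8,fy=8,interpolation=cv2.INTER_NEAREST)[:,:,::-1]); print(u0-40,v0-35)
w=cam("wrist"); p,d=vision.read_camera("wrist"); Q=tobed(cloud(w,d))*1000; save("wrist5",p)
for uv in [(270,263),(270,266),(290,266)]: print(uv,Q[uv[1],uv[0]].round(1))
for v in range(v0-6,v0+10,2): print(v,[f"{P[v,u].round(0).astype(int).tolist()}{p[v,u].tolist()}" for u in(u0,u0+3)])
E
```

```text
4.17 [-185.     2.5   -5. ] Fbed [-0.02  0.51 -0.45]
310.4457633528468 259.815120626081
270 224
(270, 263) [-173.8    5.3   40.7]
(270, 266) [-173.7    5.2   44. ]
(290, 266) [-174.1   -3.5   43.2]
253 ['[-199, 19, 77][153, 100, 55]', '[-197, 8, 69][145, 95, 52]']
255 ['[-194, 14, 64][151, 99, 54]', '[-198, 8, 63][144, 94, 51]']
257 ['[-193, 13, 57][148, 97, 52]', '[-199, 9, 58][143, 94, 51]']
259 ['[-192, 12, 49][147, 96, 52]', '[-197, 7, 50][143, 93, 50]']
261 ['[-193, 12, 43][146, 95, 52]', '[-198, 8, 44][143, 93, 50]']
263 ['[-193, 12, 38][145, 95, 52]', '[-197, 7, 37][143, 94, 51]']
265 ['[-178, -4, 9][144, 93, 51]', '[-181, -11, 6][144, 94, 51]']
267 ['[-179, -3, 4][144, 94, 51]', '[-180, -12, -2][145, 95, 52]']
```

View pics/side5.png

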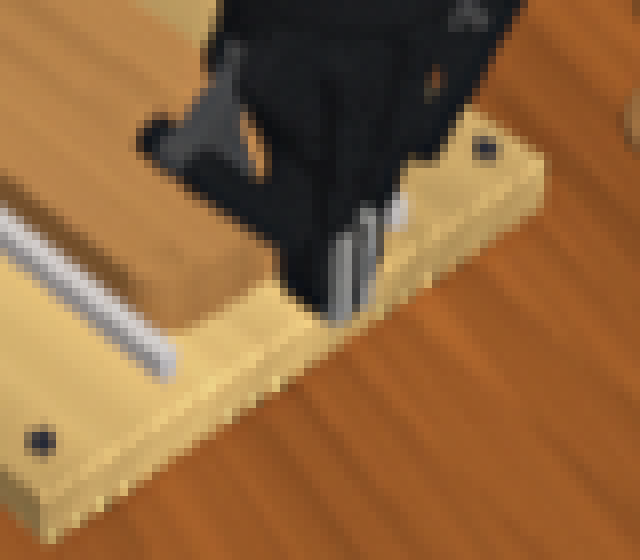

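View pics/wrist5.png

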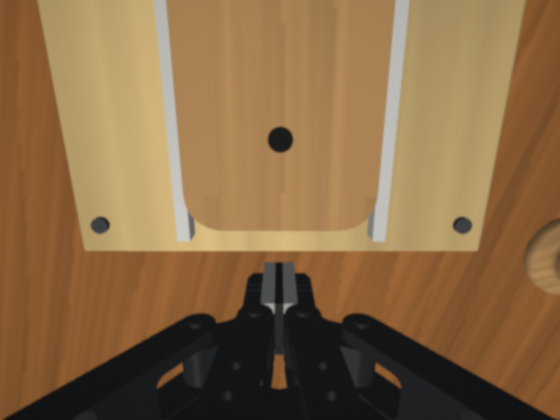

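Emit:
{"api": "drive_tool", "payload": {
  "moves": [
    [[0,2,0.7,-5,0,0,0],[0,2,0.7,-10,0,0,0],[0,2,0.7,-10,0,0,0],[0,0,6,-10,0,0,0],[0,-1,11,-10,0,0,0],[0,-2,15,-10,0,0,0],[0,-3.5,20,-10,0,0,0],[0,-5,25,-10,0,0,0],[0,-5,25,-10,0,0,0]]
  ]
}}

```text
clock: 5.02
tool_pos: [0.6138, -0.1389, -0.0127]
ee_rot: [-0.1, 0.701, 0.1, 0.699]
force: [-0.3, 0.1, 0.2]
grip_width: -0.001
```

```bash
python3 - <<'E'
from st import *
p,d=vision.read_camera("wrist"); save("wrist6",p)
E
```

```text
5.02 [-159.3   -0.8  -12.7] Fbed [0.13 0.24 0.2 ]
```

View pics/wrist6.png

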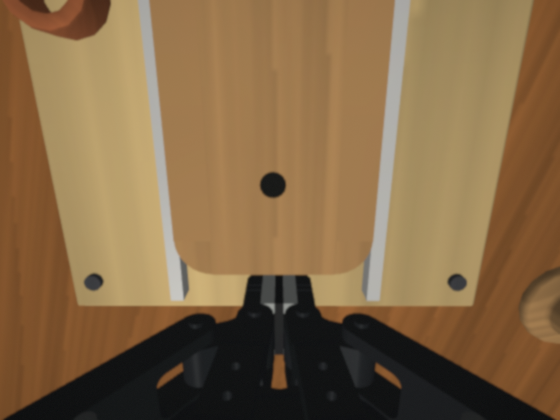

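Emit:
{"api": "drive_tool", "payload": {
  "moves": [
    [[0,-1.5,4.8,0,0,0,0],[0,-3.0,9.6,0,0,0,0],[0,-4.5,14.4,0,0,0,0],[0,-6,19,0,0,0,0],[0,-7.3,24,0,0,0,0],[0,-8.8,29,0,0,0,0],[0,-9.8,32,0,0,0,0],[0,-10.5,34,0,0,0,0],[0,-10.5,34,0,0,0,0]]
  ]
}}

```text
clock: 5.82
tool_pos: [0.6032, -0.1046, -0.0127]
ee_rot: [-0.1, 0.701, 0.101, 0.699]
force: [-0.4, -0.8, -0.9]
grip_width: -0.003
```

```bash
python3 - <<'E'
from st import *
p,d=vision.read_camera("wrist"); save("wrist7",p)
p,d=vision.read_camera("side"); save("side7",cv2.resize(p[130:290,185:345],None,fx=4.6,fy=3.7,interpolation=cv2.INTER_CUBIC))
E
```

```text
5.82 [-123.3   -0.4  -12.7] Fbed [-0.62  0.64 -0.92]
```

View pics/side7.png

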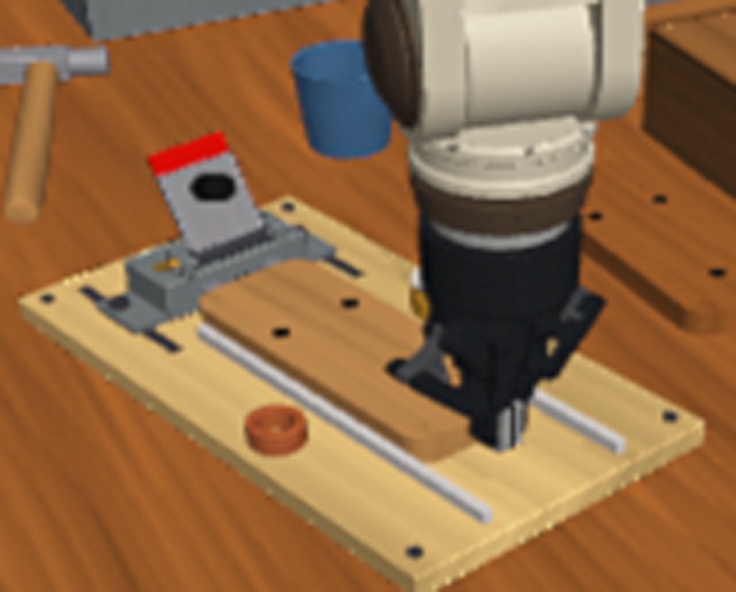

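View pics/wrist7.png

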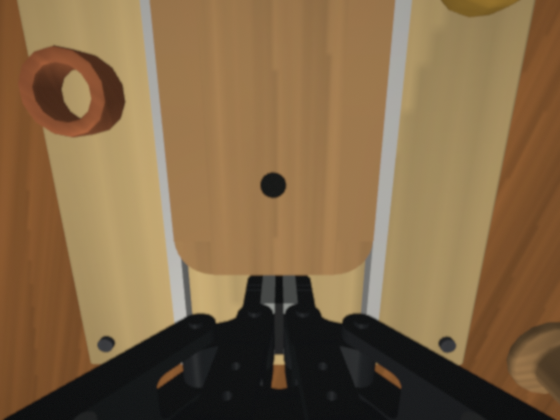

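Emit:
{"api": "drive_tool", "payload": {
  "moves": [
    [[0,-0.3,1,0,0,0,0],[0,-0.6,2,0,0,0,0],[0,-0.9,3,0,0,0,0],[0,-1.2,4,0,0,0,0]]
  ]
}}

```text
clock: 6.25
tool_pos: [0.6022, -0.1012, -0.0128]
ee_rot: [-0.1, 0.701, 0.1, 0.699]
force: [0.7, -2.7, -0.4]
grip_width: 0.003
```

```bash
python3 st.py
```

```text
6.25 [-119.8   -0.4  -12.8] Fbed [-2.81  0.1  -0.36]
```

Emit:
{"api": "drive_tool", "payload": {
  "moves": [
    [[0,-0.2,0.7,0,0,0,0],[0,-0.4,1.4,0,0,0,0]]
  ]
}}

```text
clock: 6.42
tool_pos: [0.6021, -0.1009, -0.0127]
ee_rot: [-0.101, 0.7, 0.099, 0.7]
force: [2.6, -10.7, -2.0]
grip_width: 0.0
```

Emit:
{"api": "drive_tool", "payload": {
  "moves": [
    [[0,-0.2,0.7,0,0,0,0],[0,-0.4,1.4,0,0,0,0]]
  ]
}}

```text
clock: 6.58
tool_pos: [0.6022, -0.1011, -0.0125]
ee_rot: [-0.101, 0.7, 0.098, 0.7]
force: [2.0, -12.7, -1.6]
grip_width: 0.001
```

Emit:
{"api": "drive_tool", "payload": {
  "moves": [
    [[0,-0.2,0.7,0,0,0,0],[0,-0.4,1.4,0,0,0,0]]
  ]
}}

```text
clock: 6.75
tool_pos: [0.6022, -0.1012, -0.0124]
ee_rot: [-0.102, 0.7, 0.096, 0.7]
force: [3.0, -11.3, -1.0]
grip_width: 0.0
```

```bash
python3 - <<'E'
from st import *
p,d=vision.read_camera("side"); save("side8",cv2.resize(p[170:250,195:305],None,fx=7,fy=7,interpolation=cv2.INTER_CUBIC))
p,d=vision.read_camera("top"); save("top8",cv2.resize(p[195:290,205:305],None,fx=6,fy=6,interpolation=cv2.INTER_CUBIC))
from scipy.spatial.transform import Rotation as R
print(R.from_quat(manip.observe()["ee_rot"]).as_matrix().round(3))
E
python3 st.py
```

```text
6.75 [-119.8   -0.4  -12.4] Fbed [-11.71   0.34  -1.02]
[[ 0.001 -0.278  0.961]
 [-0.008  0.961  0.278]
 [-1.    -0.008 -0.001]]
6.85 [-119.8   -0.4  -12.3] Fbed [-9.64  1.06 -1.94]
```

View pics/side8.png

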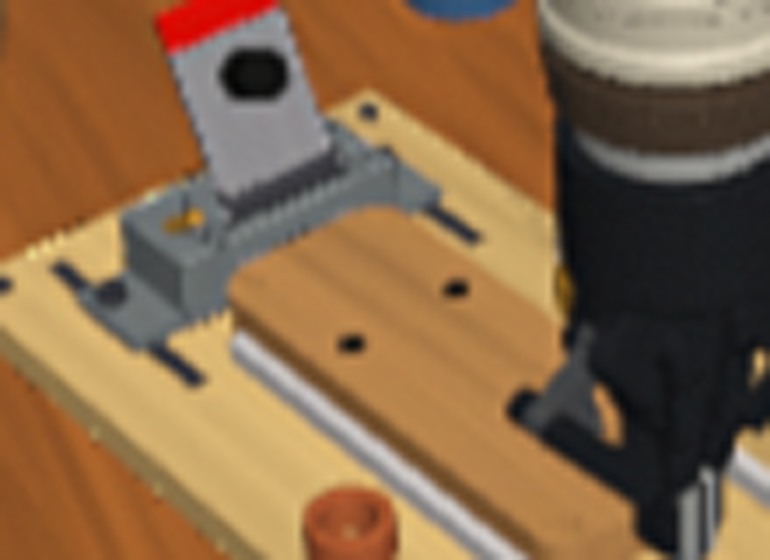

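View pics/top8.png

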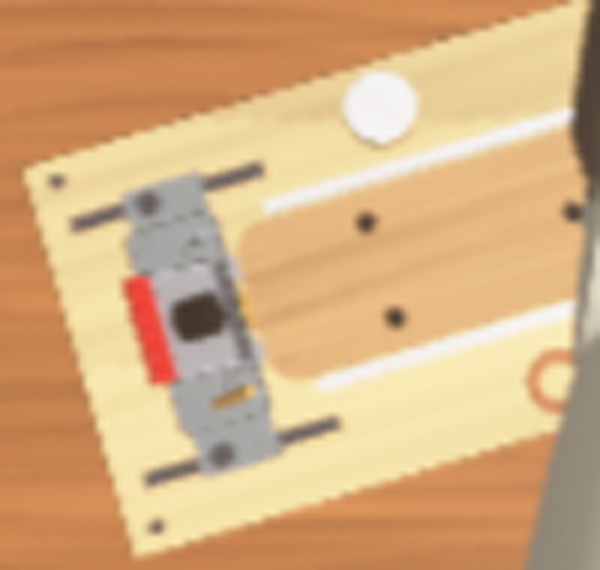

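Emit:
{"api": "drive_tool", "payload": {
  "moves": [
    [[0,-0.3,1,0,0,0,0],[0,-0.4,1.5,0,0,0,0],[0,-0.4,1.5,0,0,0,0],[0,-0.4,1.5,0,0,0,0]]
  ]
}}

```text
clock: 7.18
tool_pos: [0.6023, -0.1013, -0.0121]
ee_rot: [-0.103, 0.7, 0.095, 0.7]
force: [1.5, -9.9, -1.3]
grip_width: -0.002
```

```bash
python3 st.py
```

```text
7.18 [-120.    -0.4  -12.1] Fbed [-9.93  1.37 -1.32]
```

Emit:
{"api": "drive_tool", "payload": {
  "moves": [
    [[0,-0.4,1.5,0,0,0,0],[0,-0.6,2.0,0,0,0,0],[0,-0.6,2.0,0,0,0,0]]
  ]
}}

```text
clock: 7.43
tool_pos: [0.6023, -0.1015, -0.0118]
ee_rot: [-0.104, 0.7, 0.093, 0.701]
force: [2.3, -12.4, -0.9]
grip_width: -0.0
```

```bash
python3 st.py
```

```text
7.43 [-120.1   -0.4  -11.8] Fbed [-12.53   1.27  -0.85]
```

Emit:
{"api": "drive_tool", "payload": {
  "moves": [
    [[0,0.6,-2,0,0,0,0],[0,2,-7,0,0,0,0],[0,5,-17,0,0,0,0],[0,5,-17,0,0,0,0],[0,5,-17,40,0,0,0],[0,5,-17,80,0,0,0],[0,5,-17,120,0,0,0],[0,5,-17,160,0,0,0],[0,5,-17,190,0,0,0],[0,5,-17,190,0,0,0]]
  ]
}}

```text
clock: 8.27
tool_pos: [0.6094, -0.1189, 0.1858]
ee_rot: [-0.105, 0.697, 0.092, 0.704]
force: [2.4, -0.1, -0.2]
grip_width: 0.002
```

```bash
python3 - <<'E'
from st import *
from scipy.spatial.transform import Rotation as R
p,d=vision.read_camera("wrist"); save("wrist9",p); w=cam("wrist"); np.savez("w9.npz",p=p,d=d,**{"K":w[0],"R":w[1],"t":w[2]})
p,d=vision.read_camera("top"); save("top9",cv2.resize(p[195:290,205:305],None,fx=6,fy=6,interpolation=cv2.INTER_CUBIC))
r=R.from_quat(s["ee_rot"]); z=np.array([*(-ey),0]);x=np.array([0,0,-1.]);y=np.cross(z,x)
print(np.degrees((R.from_matrix(np.c_[x,y,z])*r.inv()).as_rotvec()))
for b in [(.20,0,.22-.042),(.17,0,.095-.042),(.10,0,.1-.042)]: print((1000*(fromb(*b)-s["tool_pos"])).round(1))
E
```

```text
8.27 [-138.8   -2.3  185.8] Fbed [-0.83 -2.29 -0.18]
[0.91939164 0.73388324 0.43910196]
[-97.9 324.3  -7.8]
[ -89.4  295.5 -132.8]
[ -69.7  228.4 -127.8]
```

View pics/wrist9.png

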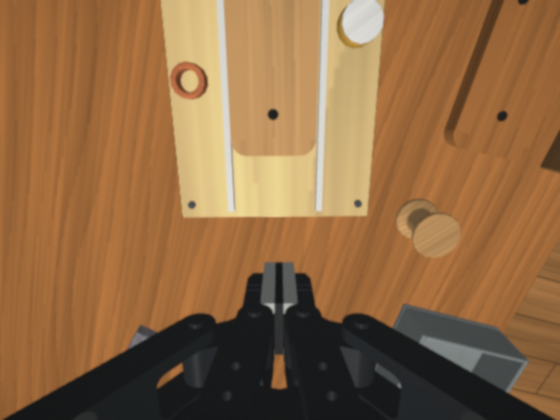

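View pics/top9.png

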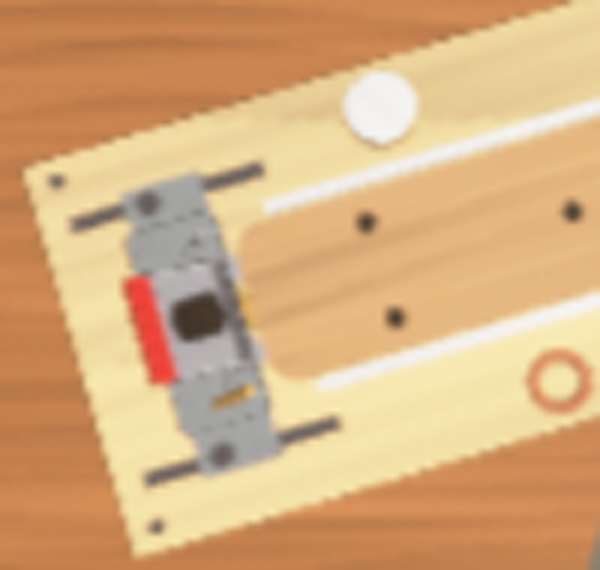

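Emit:
{"api": "drive_tool", "payload": {
  "moves": [
    [[0,-98,324,10,0.9,0.7,0.4],[0,-98,324,10,0.9,0.7,0.4],[0,-98,324,10,0.9,0.7,0.4],[0,-98,324,10,0.9,0.7,0.4],[0,-98,324,10,0.9,0.7,0.4],[0,-98,324,10,0.9,0.7,0.4],[0,-98,324,10,0.9,0.7,0.4],[0,-98,324,10,0.9,0.7,0.4],[0,-98,324,10,0.9,0.7,0.4],[0,-98,324,10,0.9,0.7,0.4],[0,-98,324,10,0.9,0.7,0.4],[0,-98,324,10,0.9,0.7,0.4]]
  ]
}}

```text
clock: 9.37
tool_pos: [0.5102, 0.2042, 0.1887]
ee_rot: [-0.1, 0.703, 0.101, 0.697]
force: [0.5, -0.5, -0.6]
grip_width: 0.002
```

```bash
python3 - <<'E'
from st import *
from scipy.spatial.transform import Rotation as R
p,d=vision.read_camera("wrist"); save("wrist10",p); w=cam("wrist"); P=tobed(cloud(w,d))*1000
m=(p[...,0]>170)&(p[...,1]<60)&(p[...,2]<60); m&=(P[...,2]>90); print(m.sum(),P[m].min(0),P[m].max(0))
p,d=vision.read_camera("side"); save("side10",cv2.resize(p[90:250,150:310],None,fx=4.6,fy=3.7))
r=R.from_quat(s["ee_rot"]); z=np.array([*(-ey),0]);x=np.array([0,0,-1.]);y=np.cross(z,x)
print(np.degrees((R.from_matrix(np.c_[x,y,z])*r.inv()).as_rotvec()))
t=cam("top")
for q in [(366,223),(395,318),(573,211)]: print(1000*tobed(ray(t,(205+q[0]/6-.4,195+q[1]/6-.4),.042)))
for b in [(.17,0,.1-.042)]: print((1000*(fromb(*b)-s["tool_pos"])).round(1))
E
```

```text
9.37 [199.2   1.5 188.7] Fbed [-0.59 -0.33 -0.6 ]Traceback (most recent call last):
  File "<stdin>", line 4, in <module>
    return umr_minimum(a, axis, None, out, keepdims, initial, where)
ValueError: zero-size array to reduction operation minimum which has no identity
```

View pics/wrist10.png

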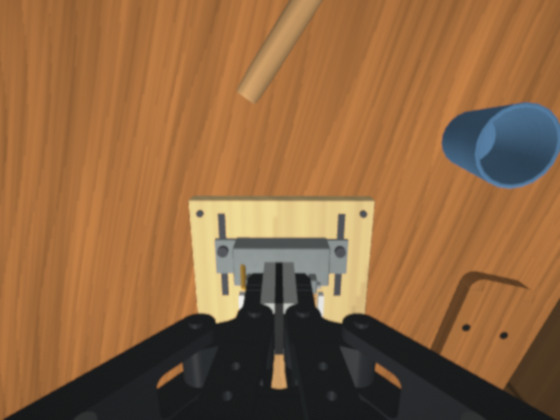

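```bash
python3 - <<'E'
from st import *
from scipy.spatial.transform import Rotation as R
p,d=vision.read_camera("side"); save("side10",cv2.resize(p[70:230,150:310],None,fx=4.6,fy=3.7))
r=R.from_quat(s["ee_rot"]); z=np.array([*(-ey),0]);x=np.array([0,0,-1.]);y=np.cross(z,x)
print(np.degrees((R.from_matrix(np.c_[x,y,z])*r.inv()).as_rotvec()))
t=cam("top")
for q in [(366,223),(395,318),(573,211)]: print(1000*tobed(ray(t,(205+q[0]/6-.4,195+q[1]/6-.4),.042)))
for b in [(.17,0,.1-.042)]: print((1000*(fromb(*b)-s["tool_pos"])).round(1))
E
```

```text
9.42 [198.9   1.5 188.9] Fbed [-0.49 -0.26 -0.6 ]
[-0.01314956 -0.4185038   0.13075441]
[ 24.89597177 -23.29503302  42.        ]
[24.82339526 24.75243371 42.        ]
[-72.75407097   0.53476346  42.        ]
[   9.6  -27.3 -130.9]
```

View pics/side10.png

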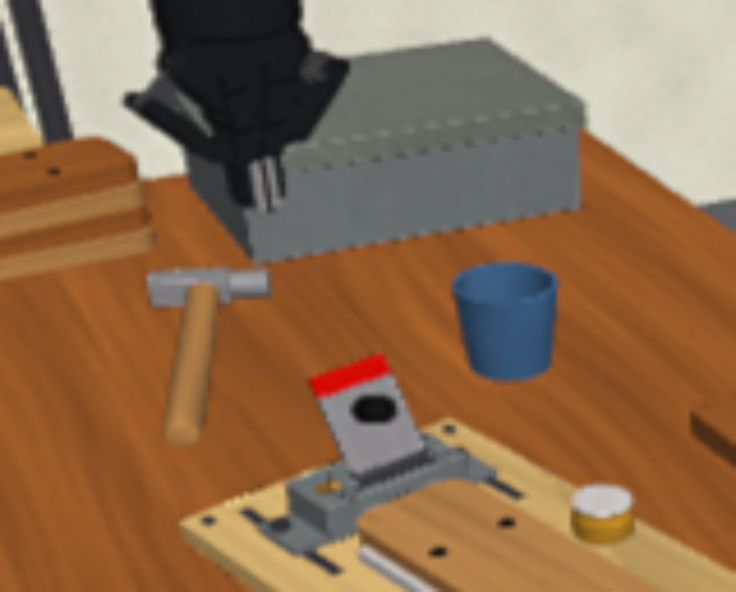

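Emit:
{"api": "drive_tool", "payload": {
  "moves": [
    [[0,9.6,-27.3,-40,0,-0.4,0],[0,9.6,-27.3,-80,0,-0.4,0],[0,9.6,-27.3,-115,0,-0.4,0],[0,9.6,-27.3,-131,0,-0.4,0],[0,9.6,-27.3,-131,0,-0.4,0],[0,9.6,-27.3,-131,0,-0.4,0]]
  ]
}}

```text
clock: 9.97
tool_pos: [0.5199, 0.1755, 0.058]
ee_rot: [-0.099, 0.701, 0.1, 0.7]
force: [0.4, -0.6, 0.7]
grip_width: -0.004
```

```bash
python3 - <<'E'
from st import *
p,d=vision.read_camera("side"); save("side11",cv2.resize(p[90:230,160:300],None,fx=5.6,fy=4.2)); P=tobed(cloud(cam("side"),d))*1000
m=(abs(P[...,1])<30)&(P[...,0]>60)&(P[...,0]<215)&(P[...,2]>30); Q=P[m]; g=Q[(Q[:,0]>145)]; print(g[np.argsort(g[:,2])][:8].round(0))
E
```

```text
9.97 [168.9   0.3  58. ] Fbed [-0.67 -0.25  0.72]
[[164.   9.  95.]
 [160.  14. 102.]
 [168.  15. 105.]
 [162.  16. 105.]
 [172.  13. 105.]
 [160.  14. 106.]
 [171.  16. 107.]
 [162.  15. 108.]]
```

View pics/side11.png

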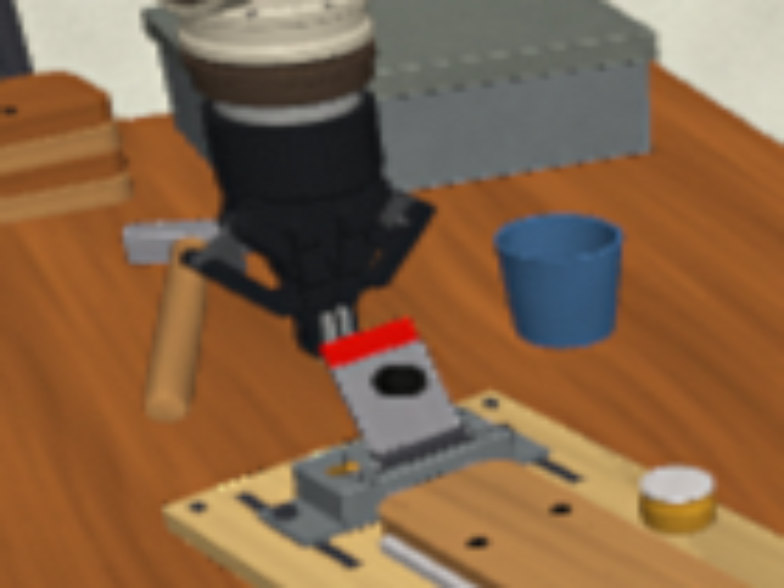

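Emit:
{"api": "drive_tool", "payload": {
  "moves": [
    [[0,0.5,-2,8,0,0,0],[0,1.5,-5,8,0,0,0],[0,2.5,-9,8,0,0,0],[0,3.6,-12,8,0,0,0],[0,4.4,-15,8,0,0,0],[0,5,-17,8,0,0,0],[0,5.6,-19,8,0,0,0]]
  ]
}}

```text
clock: 10.6
tool_pos: [0.5264, 0.1574, 0.0676]
ee_rot: [-0.099, 0.7, 0.1, 0.7]
force: [-2.4, 6.6, 5.4]
grip_width: -0.001
```

```bash
python3 st.py
```

```text
10.6 [149.7  -0.7  67.6] Fbed [7.02 0.43 5.37]
```

Emit:
{"api": "drive_tool", "payload": {
  "moves": [
    [[0,0.6,-2,0,0,0,0],[0,1.1,-4,0,0,0,0],[0,1.7,-6,1,0,0,0],[0,2.2,-8,1,0,0,0]]
  ]
}}

```text
clock: 10.93
tool_pos: [0.5287, 0.1506, 0.0696]
ee_rot: [-0.099, 0.699, 0.102, 0.701]
force: [-2.9, 5.7, 6.2]
grip_width: -0.002
```

```bash
python3 - <<'E'
from st import *
p,d=vision.read_camera("side"); save("side12",cv2.resize(p[110:210,190:290],None,fx=6,fy=6))
E
```

```text
10.93 [142.6  -1.   69.6] Fbed [6.34 1.2  6.18]
```

View pics/side12.png

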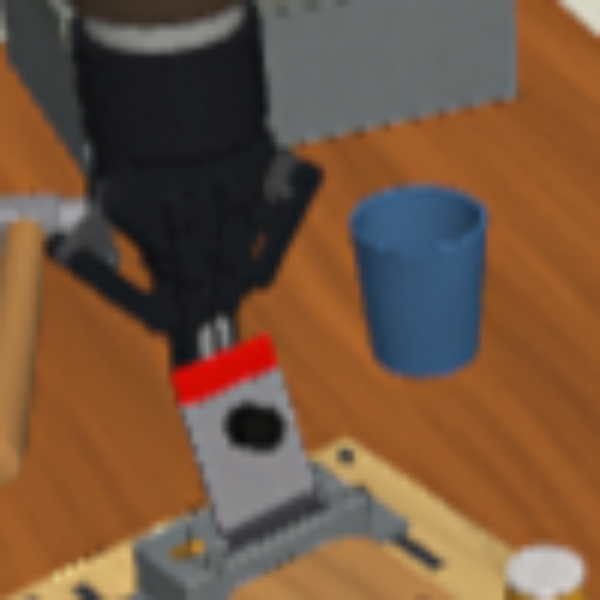

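Emit:
{"api": "drive_tool", "payload": {
  "moves": [
    [[0,0.3,-2.5,0.5,0,0,0],[0,1.0,-5,1,0,0,0],[0,1.7,-7.5,1.5,0,0,0],[0,2.4,-10,2,0,0,0],[0,3.1,-12.5,2.5,0,0,0]]
  ]
}}

```text
clock: 11.4
tool_pos: [0.5322, 0.1388, 0.0728]
ee_rot: [-0.098, 0.699, 0.103, 0.701]
force: [-1.0, 5.3, 4.2]
grip_width: -0.002
```

```bash
python3 st.py
```

```text
11.4 [130.2  -1.   72.8] Fbed [ 5.37 -0.49  4.21]
```

Emit:
{"api": "drive_tool", "payload": {
  "moves": [
    [[0,0.6,-2.5,0,0,0,0],[0,1.3,-5,0,0,0,0],[0,2.0,-7.5,-0.5,0,0,0],[0,2.7,-10,-1,0,0,0],[0,3.4,-12.5,-1.5,0,0,0]]
  ]
}}

```text
clock: 11.82
tool_pos: [0.5358, 0.1265, 0.0716]
ee_rot: [-0.098, 0.698, 0.103, 0.701]
force: [-0.7, 4.0, 3.1]
grip_width: 0.003
```

```bash
python3 - <<'E'
from st import *
p,d=vision.read_camera("side"); save("side13",cv2.resize(p[110:210,190:290],None,fx=6,fy=6))
E
```

```text
11.82 [117.4  -1.   71.6] Fbed [ 4.03 -0.44  3.13]
```

View pics/side13.png

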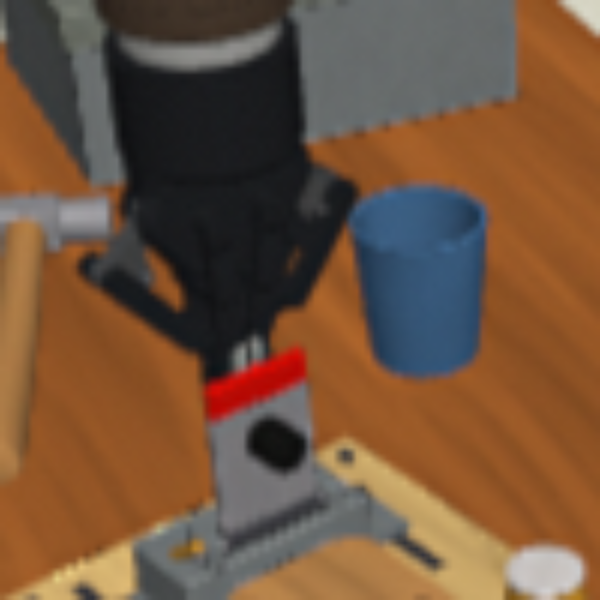

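Emit:
{"api": "drive_tool", "payload": {
  "moves": [
    [[0,0.6,-2.5,0,0,0,0],[0,1.3,-5,0,0,0,0],[0,2.0,-7.5,0,0,0,0],[0,2.7,-10,0,0,0,0],[0,3.4,-12.5,0,0,0,0]]
  ]
}}

```text
clock: 12.28
tool_pos: [0.5391, 0.1134, 0.0708]
ee_rot: [-0.098, 0.699, 0.103, 0.701]
force: [-0.1, 3.9, -1.5]
grip_width: -0.004
```

```bash
python3 - <<'E'
from st import *
p,d=vision.read_camera("side"); save("side14",cv2.resize(p[110:210,190:290],None,fx=6,fy=6))
E
```

```text
12.28 [103.9  -0.5  70.8] Fbed [ 3.77 -1.05 -1.51]
```

View pics/side14.png

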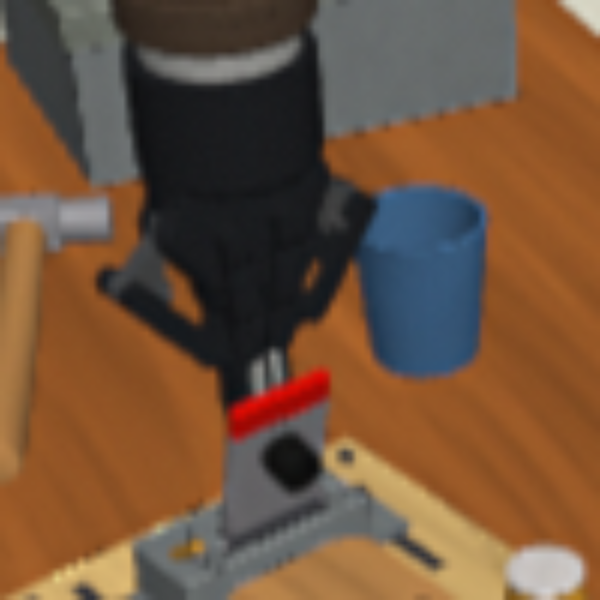

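Emit:
{"api": "drive_tool", "payload": {
  "moves": [
    [[0,0.5,-2,0,0,0,0],[0,1.1,-4,0,0,0,0],[0,1.7,-6,0,0,0,0],[0,2.2,-8,0,0,0,0]]
  ]
}}

```text
clock: 12.67
tool_pos: [0.5412, 0.1045, 0.0706]
ee_rot: [-0.098, 0.699, 0.102, 0.701]
force: [-1.4, 2.4, -0.9]
grip_width: -0.0
```

```bash
python3 st.py
```

```text
12.67 [94.8  0.1 70.6] Fbed [ 2.7   0.67 -0.94]
```

Emit:
{"api": "drive_tool", "payload": {
  "moves": [
    [[0,0.4,-1.3,0,0,0,0],[0,0.8,-2.6,0,0,0,0],[0,1.1,-4,0,0,0,0]]
  ]
}}

```text
clock: 12.92
tool_pos: [0.5423, 0.1001, 0.0707]
ee_rot: [-0.098, 0.699, 0.102, 0.701]
force: [-0.6, 0.9, -0.0]
grip_width: -0.0
```

```bash
python3 - <<'E'
from st import *
p,d=vision.read_camera("side"); save("side15",cv2.resize(p[110:210,190:290],None,fx=6,fy=6))
E
```

```text
12.92 [90.2  0.2 70.7] Fbed [ 0.99  0.33 -0.  ]
```

View pics/side15.png

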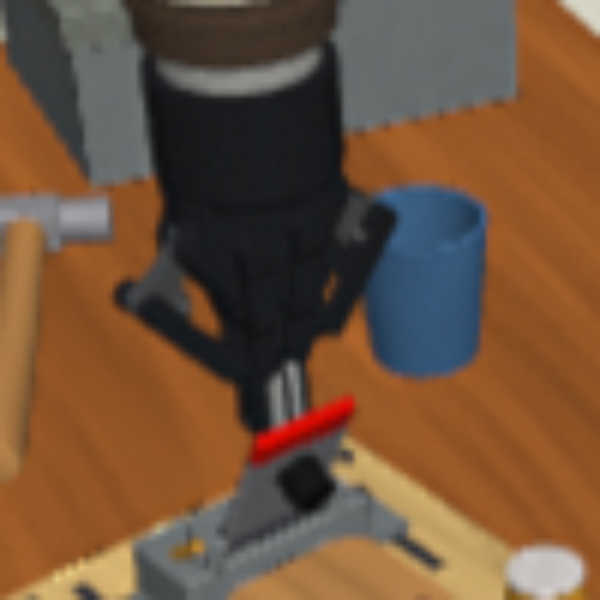

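Nearly at the snap point; force fading to about 1 N. Small steps now.

Emit:
{"api": "drive_tool", "payload": {
  "moves": [
    [[0,0.3,-1.2,0,0,0,0],[0,0.6,-2.2,0,0,0,0]]
  ]
}}

```text
clock: 13.13
tool_pos: [0.5431, 0.0974, 0.0708]
ee_rot: [-0.098, 0.699, 0.102, 0.701]
force: [-0.0, 0.4, -0.2]
grip_width: 0.004
```

```bash
python3 - <<'E'
from st import *
p,d=vision.read_camera("side"); save("side16",cv2.resize(p[110:210,190:290],None,fx=6,fy=6))
E
```

```text
13.13 [87.4  0.2 70.8] Fbed [ 0.37 -0.11 -0.21]
```

View pics/side16.png

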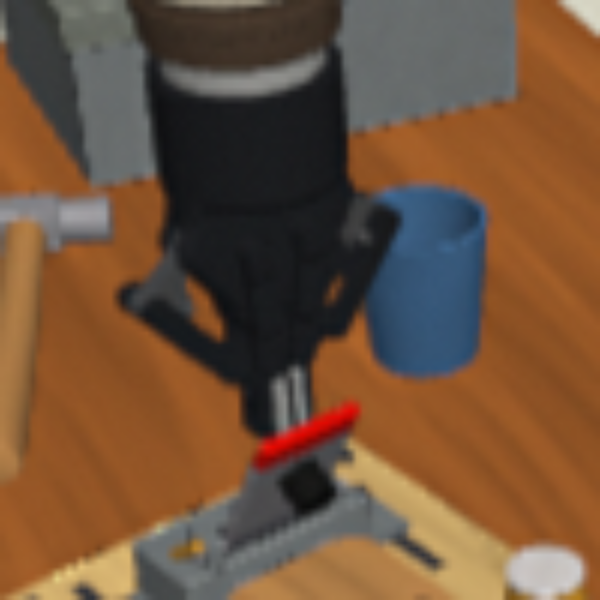

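Emit:
{"api": "drive_tool", "payload": {
  "moves": [
    [[0,0.3,-1,0,0,0,0],[0,0.6,-2,0,0,0,0]]
  ]
}}

```text
clock: 13.35
tool_pos: [0.5438, 0.0952, 0.0708]
ee_rot: [-0.098, 0.699, 0.102, 0.701]
force: [-0.3, 0.4, -0.3]
grip_width: 0.002
```

```bash
python3 - <<'E'
from st import *
p,d=vision.read_camera("side"); save("side17",cv2.resize(p[110:210,190:290],None,fx=6,fy=6))
E
```

```text
13.35 [85.1  0.2 70.8] Fbed [ 0.45  0.2  -0.3 ]
```

View pics/side17.png

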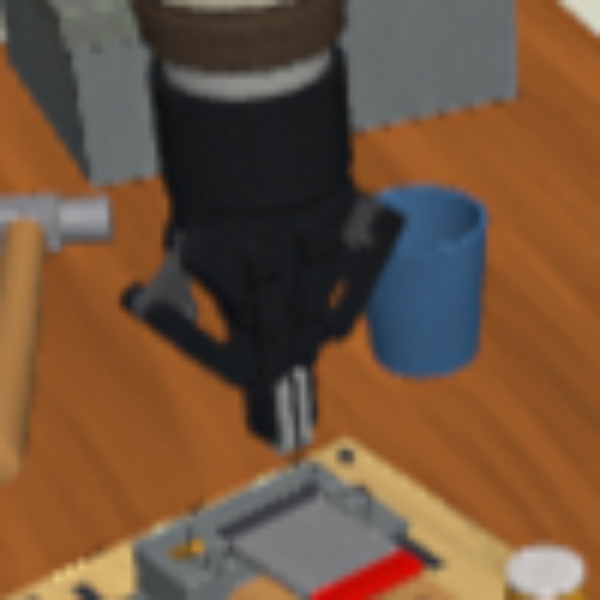

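The flap has snapped over. I'll retreat backwards and up, away from everything, then check.

Emit:
{"api": "drive_tool", "payload": {
  "moves": [
    [[0,-2,8,10,0,0,0],[0,-6,20,40,0,0,0],[0,-10,30,75,0,0,0],[0,-10,30,110,0,0,0],[0,-40,40,140,0,0,0],[0,-75,55,150,0,0,0],[0,-110,70,150,0,0,0],[0,-145,85,150,0,0,0],[0,-180,100,150,0,0,0],[0,-180,110,150,0,0,0],[0,-180,110,150,0,0,0]]
  ]
}}

```text
clock: 14.32
tool_pos: [0.3626, 0.2068, 0.2222]
ee_rot: [-0.099, 0.698, 0.103, 0.702]
force: [0.4, 0.7, -0.2]
grip_width: 0.001
```

```bash
python3 - <<'E'
from st import *
p,d=vision.read_camera("side"); save("side18",cv2.resize(p[150:290,180:340],None,fx=5,fy=4.2,interpolation=cv2.INTER_CUBIC)); save("side18f",p)
p,d=vision.read_camera("top"); save("top18",cv2.resize(p[180:300,200:355],None,fx=5,fy=5,interpolation=cv2.INTER_CUBIC))
save("top18f",p)
E
```

```text
14.32 [243.4 142.4 222.2] Fbed [ 0.59 -0.64 -0.17]
```

View pics/side18.png

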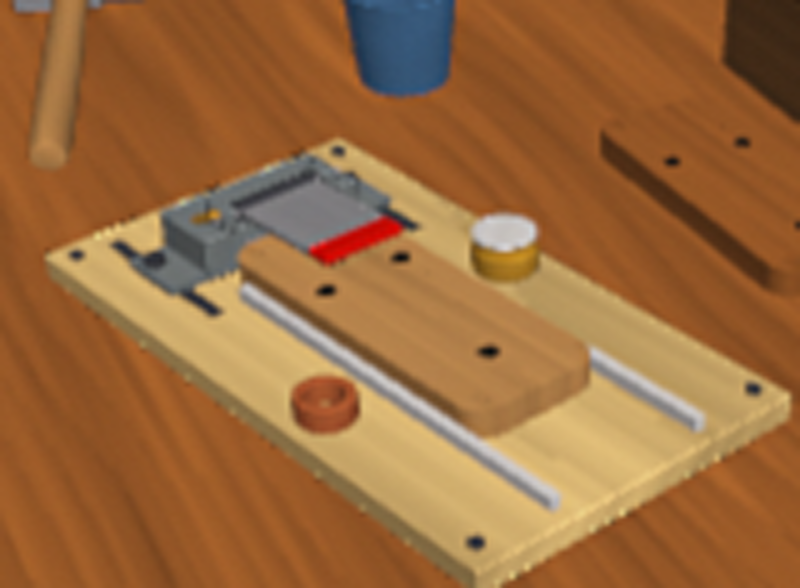

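View pics/top18.png

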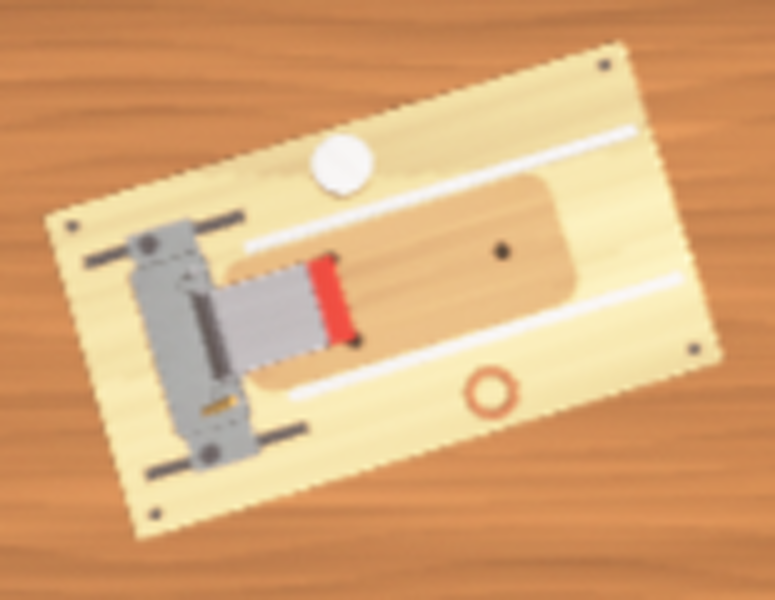

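View pics/top18f.png

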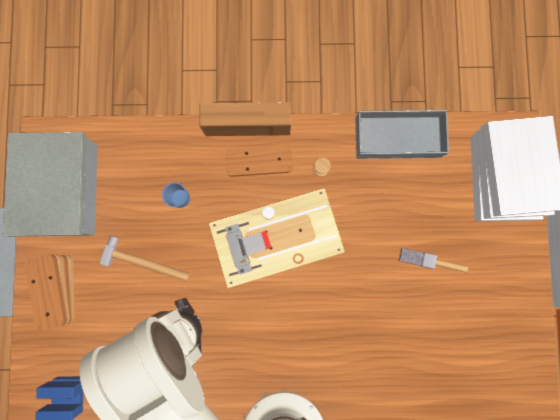

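```bash
python3 - <<'E'
from h import *
a=cv2.imread("pics/top9.png")[60:400,90:330]; b=np.load("top0.npz")["p"][195:290,205:305,::-1]; b=cv2.resize(b,None,fx=6,fy=6,interpolation=cv2.INTER_CUBIC)[60:400,90:330]
cv2.imwrite("pics/cmp.png",cv2.resize(np.hstack([b,a]),None,fx=1.6,fy=1.6))
t=cam("top")
for q in [(502,250)]: print(1000*tobed(ray(t,(200+q[0]/5-.4,180+q[1]/5-.4),.042)))
def ends(im,mk):
    pass
# profile along bed x at z=.042 for y=0, before/after (top0 vs top18f)
for n,im in(("0",np.load("top0.npz")["p"]),("18",cv2.imread("pics/top18f.png")[:,:,::-1])):
    for y in(-.012,.012):
        L=[]
        for x in np.arange(-.17,-.08,.002):
            u,v=proj(t,fromb(x,y,.042)); L.append(int(cv2.getRectSubPix(im[:,:,2].copy(),(1,1),(float(u),float(v)))[0,0]))
        print(n,y,L)
E
```

```text
[-7.26202045e+01 -1.38778925e-02  4.20000000e+01]
0 -0.012 [182, 182, 181, 179, 174, 159, 145, 134, 132, 131, 132, 132, 132, 132, 132, 132, 131, 131, 131, 131, 131, 130, 131, 131, 131, 130, 130, 131, 131, 131, 131, 131, 131, 131, 130, 130, 130, 130, 130, 130, 129, 128, 128, 128, 128, 127]
0 0.012 [181, 182, 182, 181, 174, 163, 143, 134, 131, 131, 131, 131, 131, 131, 132, 131, 131, 132, 132, 132, 133, 133, 133, 132, 132, 133, 133, 133, 133, 133, 133, 134, 134, 134, 133, 134, 134, 133, 134, 133, 134, 134, 134, 134, 134, 134]
18 -0.012 [182, 182, 183, 183, 183, 183, 183, 182, 183, 183, 183, 183, 182, 183, 183, 183, 183, 183, 182, 182, 183, 183, 183, 183, 183, 183, 183, 182, 179, 170, 156, 142, 134, 133, 132, 132, 132, 132, 133, 133, 132, 132, 132, 132, 132, 132]
18 0.012 [182, 183, 183, 182, 182, 182, 181, 182, 182, 182, 182, 182, 182, 182, 182, 182, 182, 182, 182, 182, 181, 182, 182, 182, 181, 181, 181, 180, 178, 170, 155, 139, 134, 132, 132, 132, 132, 133, 133, 132, 133, 133, 133, 132, 133, 133]
```

View pics/cmp.png

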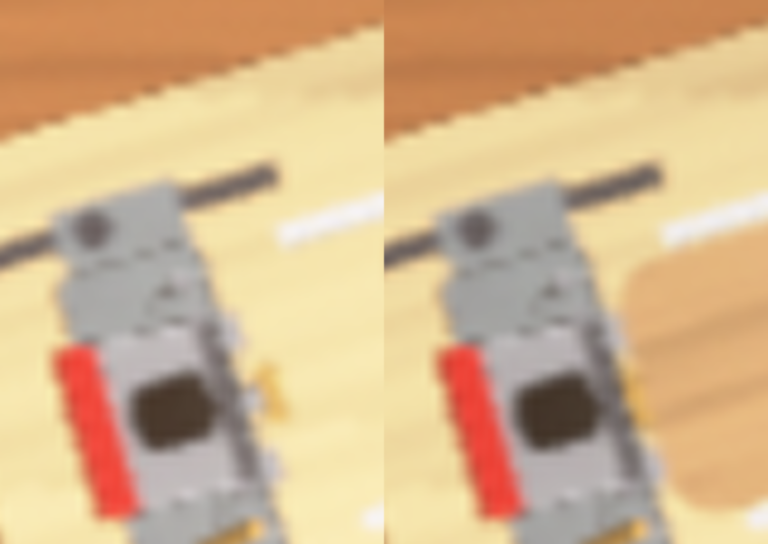

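```bash
python3 - <<'E'
from h import *
print(workorder.close_job())
E
```

```text
the job is handed in; nothing more can be done
None
```

The blank is against the heel stop and the flap is clamped on its heel. I handed the job in at about 14.5 s of the 61 s allowed.

- **Push:** I slid the blank about 50 mm along the channel. It stopped solidly, and I pressed to about 12.5 N at the toe; the highest reading was 12.9 N. The top view shows the brass feeler pushed in and the heel in line with the steel stop pads. That is by eye, because the feeler joint itself is not reported.
- **Flap:** I tipped it from behind with closed fingers. The largest horizontal push I read was about 7 N (about 9 N in all), fading to under 0.5 N at the snap. Its spring then threw it over without the tool following.
- **Last checks:** The flap lies on the heel. The blank did not move when it was clamped: its toe dot read −72.8 mm before and −72.6 mm after, in bed x. In the last pictures the tin, ferrule, cup, spool, mallet, brush and spare are where they were, and the robot is clear of everything.

**Disagreement:** The reported tool point lay about 40 mm beyond where the cameras showed the real fingertips. My first push therefore passed above the blank without touching it. I measured the offset, lowered the tool to match, and allowed for it in the rest of the job.

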